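Open a pass box's outer door after feeling that the inner door is shut

ROBOT

A 6-joint arm with a two-finger parallel gripper is mounted at the origin on the work surface. World frame = base frame: x ahead of the robot, y to its left, z up, the work surface at z = 0. Lengths are in mm, angles in rad, forces in N, time in s.
With the tool pointing down it reaches from about 300 to 775 mm from the base axis. Payload 14.6 kg.
Tool frame: the origin (TCP) lies midway between the tips of the shut fingers; the grasp point (between the pads) lies 19 mm behind it (pinch_z is the distance from the TCP to the grasp point, in mm); z points along the fingers, y is the direction in which the jaws open and shut (so a half turn about z gives the same grasp; the last joint's range is limited). The gripper opens to 94 mm and grips with 3 to 60 N. Pads are 16 mm wide; open, the fingers measure 119 mm over their backs; the gripper's body (75 mm by 177 mm) begins 78 mm behind the grasp point.
Start: joints at [1.155, 0.3, 1.521, -0, 1.321, -0.067], TCP at [187.971, 516.872, 205.446] pointing down, gripper open.
Joint ranges: [-3.03, 3.03], [-0.79, 2.21], [0.23, 2.52], [-1.04, 4.18], [0, 3.07], [-2.55, 2.55]. Speed limits (rad/s): [2.22, 2.22, 2.57, 3.14, 3.14, 3.14].

INTERFACE

Orientations are given as [roll, pitch, yaw] about the fixed x, y, z axes, in that order (R = Rz(yaw) Ry(pitch) Rx(roll)).
In Python, from cell import read_state, camera, sign_off, pinch_z gives the robot as it stands. The module is installed in compiled form; this text tells all that it offers.
- The arm moves only by the tool servo_tool, never from a script. Its argument "series" is a list of rows, each a list of 6 numbers: the shift along the tool's x, y, z in cm, then the turn, a rotation vector about the tool's x, y, z in rad. In form: [[tx, ty, tz, rx, ry, rz], ...]. A call has exactly 10 rows; each row is the pose to reach, as a shift and turn from the pose commanded when the call began, along the tool's axes at that moment; what a row does not reach only later rows make up. A row lasts 1/12 s, in which the tool goes at most 41.7 mm and 7.16 degrees, less where a joint would pass 70% of its speed; a pose out of reach is approached as far as the arm can. A call with a gripper value outside its range is refused whole. "gripper" is the finger opening in cm, from 0 to 9.4, set as the call begins (left out, the last holds). The fingers move at their own pace and stop on an object; "grip_force" is the grip in N (left out, the last holds). Time passes only in rows, so rows that repeat a pose let the fingers close, or fill a call up. It gives the time, the measured TCP pose, the force and the opening at its end, in the units of the state.
- read_state(): the state, without advancing time (a new reading comes with each control period).
- camera(name): name is "scene" or "top" or "wrist"; returns a dict with "pixels" (384x512x3 uint8, red, green, blue), "fx", "fy", "cx", "cy" (pixels), "k1" (the pictures are not rectified: a ray, as slopes to the right and down, at radius r is drawn at 1 + k1 r^2 times it, then the intrinsics apply), "pose" (4x4, takes a point from camera to world coordinates); the wrist camera has in their place "mount" (4x4, takes a point from camera to tool coordinates, whose origin is the TCP and whose axes are the flange's). Camera axes: x right, y down, z forward; pixel columns grow to the right and rows downward; lengths in mm; the calibration is good to about 2 mm. A picture is of the moment at which its call begins: read the wrist's pose just before it. There is no depth.
- sign_off(): hands the job in, once; it reports no verdict.
The state is a dict: "clock": time; "joints": joint angles; "qd": joint speeds; "effort": joint torques, N m; "eef_pos": TCP position; "eef_rot": TCP orientation; "wrist_force": force on the tool from outside, world axes, zero at the start; "moment": the same for the moment, N m; "finger_gap": finger opening in mm.
Only numpy, scipy, OpenCV 4.12 (cv2) and the standard library are available. Lean on these libraries where they do the work, as an engineer would, in place of code of your own. Each camera call takes 0.05 s, during which the arm holds its last target.

TASK

An exhibit pot waits in the steel pass box that leads into the low glove box. First check by touch that the pass box's inner door is shut: press down firmly on its flat cap, which also pushes it home if it stands a little open, and keep the pressure on for about a second. Only then take the outer door by its bar handle, lift it straight up as far as it goes, let go and leave it up, with the inner door still fully shut.

Things in the scene. Friction and masses are not known exactly. Their poses are not given: they have to be found in the camera images.
- inner_door (a joint): lift of the inner door in m: 0 fully shut, 0.1 fully up. A vertical steel plate at the glove-box end of the pass box that slides straight up and down; 0.3 kg, it stays where it is left by friction (about 5 N) and goes down under a push of a few newtons. It starts shut or up to 18 mm open.
- inner_cap (a point): centre of the top face of the inner door's flat steel cap, 90 (its x) x 80 (its y) x 12 mm, no handle, z up. The top face is 143 mm above the bench when shut (box roof 130 mm) and moves with the door. The 200 mm high glove box starts 90 mm towards +y; the outer door is 230 mm towards -y; the 26 mm high black vent cap on the roof between them is not part of the job.
- outer_door (a joint): lift of the outer door in m: 0 fully shut (as at the start), 0.1 fully up against its stop. A vertical steel plate at the free end of the pass box that slides straight up and down; 0.3 kg, lifting takes about 9 N, and friction (about 6 N) keeps it at any height when let go.
- outer_handle (a point): centre of the outer door's handle, a level steel bar 84 mm long (its x), 16 mm thick (its y), 18 mm high, on two posts 12 mm thick, 35 mm either side along x; z up. It is 176 mm above the bench when shut, the bar's underside 37 mm above the box roof, and rises with the door. Pinch it from above across its y, in the middle.

How it is judged (in metres and radians):
On the way, in this order (a step that is already met when the one before it is completed fails the run):
1. the inner door's cap is pressed by the fingers with more than 3 N while that door is shut (within 4 mm), for 0.3 s, before the outer door is lifted (contact force between the fingers and inner_door above 3 N and value of joint inner_door below 0.004 m and value of joint outer_door below 0.01 m), for 0.3 s.
2. the outer door is lifted off its seat (more than 10 mm) (value of joint outer_door above 0.01 m), for 0.1 s.
At the end, for the whole second after the job is handed in: The outer door stands still, lifted by at least 80 mm of its 100 mm, and the inner door is fully shut (within 4 mm) (value of joint outer_door above 0.08 m and value of joint inner_door below 0.004 m and velocity of joint outer_door between -0.01 and 0.01 m/s); the robot touches nothing.
It fails at once if both doors open at once: the outer door lifted more than 10 mm while the inner door is more than 6 mm open (value of joint outer_door above 0.01 m and value of joint inner_door above 0.006 m).
It also fails if it takes over 46 s, if anything falls off the work surface, if the arm or the gripper's body presses on something with over 40 N, if the wrist force passes 120 N, or if a joint passes its speed limit or range.

## Working session

There is one attempt and no reset: what is moved stays moved. The work goes in short steps, Python scripts to look and compute and a tool call to move; the robot and the scene stay as the last step left them, time stands still between calls to the robot, and variables do not carry over. Pictures are saved under pics/ and viewed, and the job is handed in when it is done.

Besides the shell and the picture viewer there is one more tool, called in YAML: its name, and indented under it one key for each argument. servo_tool: Moves the arm, as the interface text tells. Its arguments: {"type":"object","properties":{"series":{"type":"array"},"gripper":{"type":"number"},"grip_force":{"type":"number"}},"required":["series"]}

```bash
mkdir -p pics; python3 - <<'E'
from cell import *
import cv2,pickle
s=read_state();print(s)
print(pinch_z)
d={}
for n in ["scene","top","wrist"]:
    c=camera(n);d[n]=c
    cv2.imwrite(f"pics/{n}0.png",c["pixels"][:,:,::-1])
    print(n,{k:v for k,v in c.items() if k!="pixels"})
pickle.dump((s,d),open("d0.pkl","wb"))
E
```

```text
{'clock': 0.0, 'joints': array([ 1.15545617e+00,  3.00461724e-01,  1.52163330e+00,  4.72955853e-06,
        1.32071630e+00, -6.65814534e-02]), 'qd': array([ 6.90566882e-04,  9.40292634e-04, -7.08640834e-05, -2.72605940e-03,
       -8.68688049e-04, -4.12811178e-04]), 'effort': array([-2.99466432e-03, -5.31803441e+01, -3.52725613e+01,  7.07658869e-02,
        2.45872897e-02, -1.16443448e-04]), 'eef_pos': array([187.82733275, 516.62630868, 204.8693918 ]), 'eef_rot': array([-3.14037698e+00, -8.56522427e-05,  2.79283273e+00]), 'wrist_force': array([-0.36887937, -0.6125211 ,  0.00720128]), 'moment': array([-0.04640924, -0.00402885, -0.00356463]), 'finger_gap': 93.89369940096721}
18.8
scene {'fx': 437.36821433386115, 'fy': 437.36821433386115, 'cx': 259.6881099308115, 'cy': 189.62567919483376, 'k1': 0.03525126349429203, 'pose': array([[-3.30970209e-01,  7.48788385e-01, -5.74260111e-01,
         9.81814939e+02],
       [ 9.43613860e-01,  2.57987698e-01, -2.07449347e-01,
         1.49634619e+02],
       [-7.18361734e-03, -6.10539354e-01, -7.91953340e-01,
         6.95104946e+02],
       [ 0.00
[... 343 characters left out ...]
92281449e-02,
         2.84045877e+01],
       [ 3.92458681e-02, -1.27054167e-01, -9.91119065e-01,
         8.28116568e+02],
       [ 0.00000000e+00,  0.00000000e+00,  0.00000000e+00,
         1.00000000e+00]])}
wrist {'fx': 309.2121971893548, 'fy': 309.2121971893548, 'cx': 255.5048564485116, 'cy': 184.92181960774846, 'k1': -0.0021337595800211117, 'mount': array([[ 4.19123176e-04, -9.67738083e-01, -2.51957985e-01,
         7.25244866e+01],
       [ 9.99999886e-01,  4.62808627e-04, -1.14123810e-04,
        -9.24184956e-01],
       [ 2.27050286e-04, -2.51957909e-01,  9.67738167e-01,
        -1.78219792e+02],
       [ 0.00000000e+00,  0.00000000e+00,  0.00000000e+00,
         1.00000000e+00]])}
```

View pics/scene0.png

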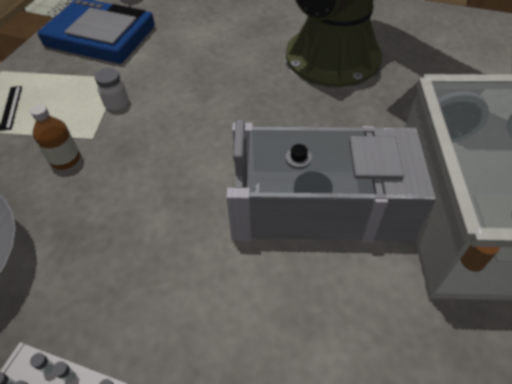

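View pics/top0.png

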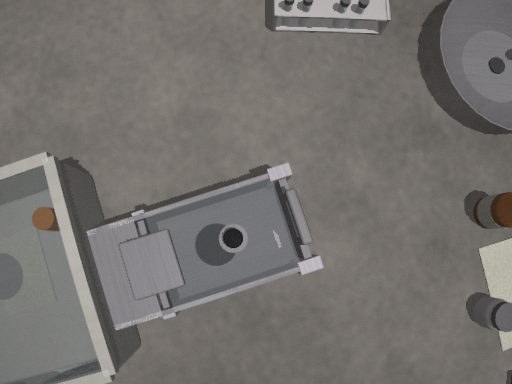

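View pics/wrist0.png

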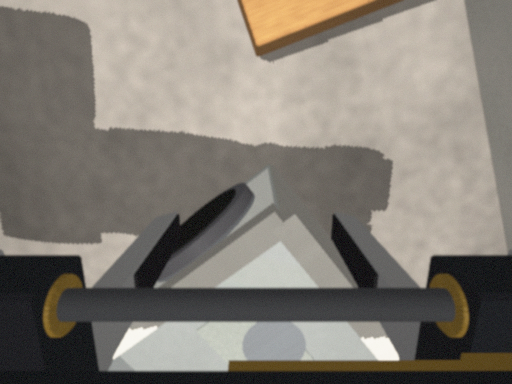

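```bash
python3 - <<'E'
import pickle,cv2
s,d=pickle.load(open("d0.pkl","rb"))
p=d["top"]["pixels"][:,:,::-1][150:340,80:340]
cv2.imwrite("pics/topz.png",cv2.resize(p,None,fx=3,fy=3,interpolation=cv2.INTER_CUBIC))
p=d["scene"]["pixels"][:,:,::-1][100:260,220:450]
cv2.imwrite("pics/scz.png",cv2.resize(p,None,fx=3.4,fy=3.4,interpolation=cv2.INTER_CUBIC))
E
```

```text
(no output)
```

View pics/topz.png

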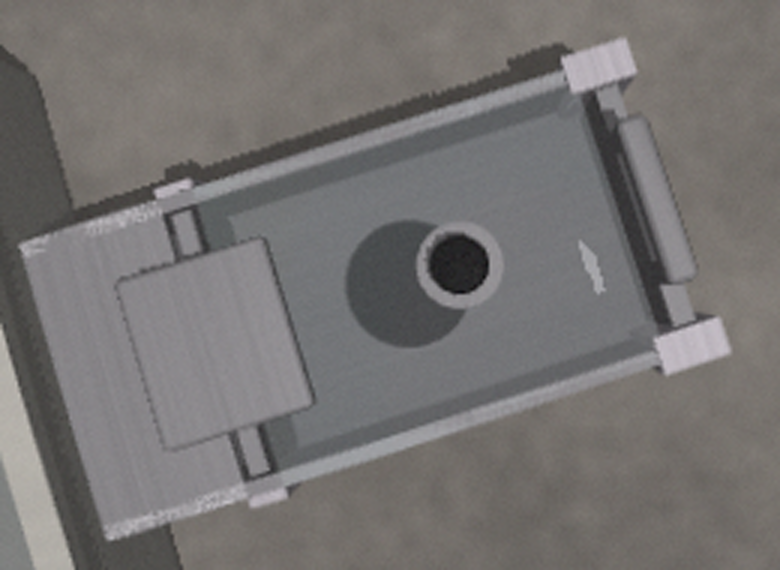

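View pics/scz.png

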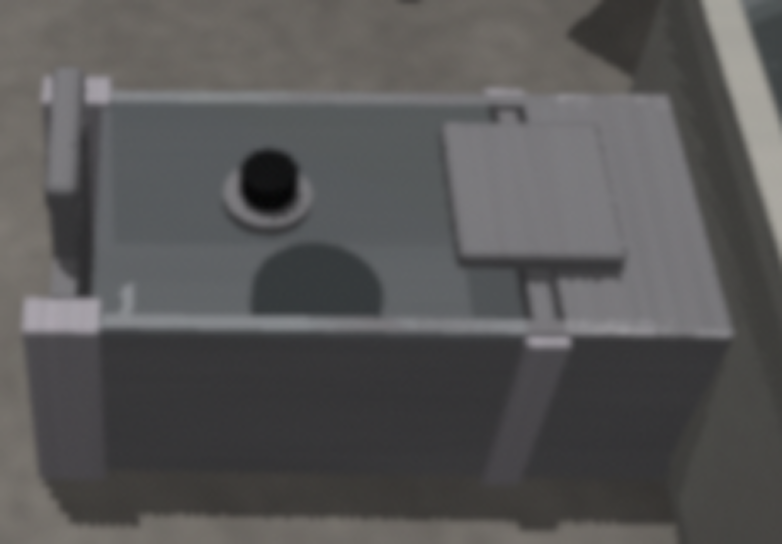

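```bash
cat > h.py <<'E'
import numpy as np,cv2
def ray(c,uv):
    K=np.array([[c["fx"],0,c["cx"]],[0,c["fy"],c["cy"]],[0,0,1.]])
    n=cv2.undistortPoints(np.array([[uv]],float),K,np.array([c["k1"],0,0,0.]))[0,0]
    P=c["pose"];return P[:3,3],P[:3,:3]@np.array([n[0],n[1],1.])
def plane(c,uv,z):
    o,d=ray(c,uv);return o+d*(z-o[2])/d[2]
def tri(rs):
    A=np.zeros((3,3));b=np.zeros(3)
    for o,d in rs:
        d=d/np.linalg.norm(d);M=np.eye(3)-np.outer(d,d);A+=M;b+=M@o
    p=np.linalg.solve(A,b)
    return p,[np.linalg.norm(np.cross(p-o,d/np.linalg.norm(d))) for o,d in rs]
E
python3 - <<'E'
from h import *
import pickle
s,d=pickle.load(open("d0.pkl","rb"))
T=lambda p:(80+(p[0]-1)/3,150+(p[1]-1)/3)
S=lambda p:(220+(p[0]-1.2)/3.4,100+(p[1]-1.2)/3.4)
# same order: robot coordinates: top: image right=-y, up=+x ; scene: right=+y, down=+x
tc=[(168,450),(315,404),(266,237),(117,282)]   # (+y,-x),( -y,-x),(-y,+x),(+y,+x)
sc=[(597,122),(443,122),(462,258),(625,258)]
th=[(668,283),(695,275),(645,115),(618,120)]
sh=[(80,70),(55,70),(48,190),(75,190)]
for nm,t,q,zs in(("cap",tc,sc,(143,150,161)),("h",th,sh,(185,))):
    P=[]
    for a,b in zip(t,q):
        p,r=tri([ray(d["top"],T(a)),ray(d["scene"],S(b))]);P.append(p);print(nm,p.round(1),np.round(r,1))
    print("mean",np.mean(P,0))
    for z in zs:
        for n,pts,f in(("top",t,T),("scene",q,S)):
            X=np.array([plane(d[n],f(a),z) for a in pts])
            e=X[[3,2]]-X[[0,1]];e=e.mean(0)
            print(z,n,X[:,:2].mean(0).round(1),"yaw+x deg",np.degrees(np.arctan2(e[1],e[0])).round(2),"len",np.linalg.norm(e).round(1),"w",np.linalg.norm(((X[0]-X[1])+(X[3]-X[2]))/2).round(1))
E
```

```text
cap [392.8 188.8 143.9] [0.8 0.8]
cap [416.6 114.6 142.6] [0.5 0.5]
cap [500.  141.7 138.8] [1.3 1.3]
cap [476.8 216.2 141.4] [0.1 0.1]
mean [446.56407116 165.29911994 141.68482579]
143 top [446.6 164.4] yaw+x deg 17.59 len 87.8 w 78.6
143 scene [447.4 165.9] yaw+x deg 17.45 len 90.7 w 78.0
150 top [447. 163.] yaw+x deg 17.59 len 86.9 w 77.8
150 scene [454.2 165.7] yaw+x deg 17.45 len 89.6 w 77.0
161 top [447.6 160.8] yaw+x deg 17.59 len 85.5 w 76.5
161 scene [464.9 165.4] yaw+x deg 17.45 len 87.8 w 75.5
h [477.5 -59.6 180.3] [1.1 1.1]
h [481.1 -72.2 179.7] [0.5 0.5]
h [557.9 -47.4 180.5] [0.9 0.9]
h [555.4 -34.4 182.4] [0.5 0.5]
mean [517.97861024 -53.41699698 180.71860557]
185 top [517.8 -52.8] yaw+x deg 16.69 len 80.8 w 13.4
185 scene [521.9 -51.7] yaw+x deg 18.93 len 79.5 w 12.4
```

servo_tool:
  series:
    - [0, 0, -3, 0, 0, 0]
    - [0, 0, -6, 0, 0, 0]
    - [0, 0, -9, 0, 0, 0]
    - [-1.8, -1.2, -9, 0, 0, -0.03]
    - [-4.7, -3.1, -9, 0, 0, -0.085]
    - [-7.6, -5.1, -9, 0, 0, -0.14]
    - [-10.5, -7, -9, 0, 0, -0.19]
    - [-13.4, -9, -9, 0, 0, -0.24]
    - [-16.3, -10.9, -9, 0, 0, -0.29]
    - [-18.2, -12.1, -9, 0, 0, -0.33]
  gripper: 0
  grip_force: 20

```text
clock: 0.98
eef_pos: [318.8, 338.7, 295.5]
eef_rot: [-3.141, 0.0, 3.124]
wrist_force: [0.7, 0.8, 1.5]
finger_gap: 31.0
```

servo_tool:
  series:
    - [-1.9, -2.5, 0, 0, 0, -0.05]
    - [-3.8, -5, 0, 0, 0, -0.1]
    - [-5.7, -7.5, 0, 0, 0, -0.15]
    - [-7.6, -10, 0, 0, 0, -0.2]
    - [-9.5, -12.5, 0, 0, 0, -0.25]
    - [-11.4, -15, 0, 0, 0, -0.3]
    - [-12.6, -16.6, 0, 0, 0, -0.324]
    - [-13.2, -17.4, 0, 0, 0, -0.324]
    - [-13.2, -17.4, 2, 0, 0, -0.324]
    - [-13.2, -17.4, 4, 0, 0, -0.324]

```text
clock: 1.82
eef_pos: [446.7, 164.4, 255.4]
eef_rot: [3.142, 0.002, -2.839]
wrist_force: [-0.9, 0.0, 0.3]
finger_gap: 0.6
```

```bash
python3 - <<'E'
from cell import *
import cv2,pickle
d={};s=read_state();print(s["eef_pos"],s["eef_rot"],s["wrist_force"],s["joints"],s["finger_gap"])
for n in ["wrist","scene"]:
    c=camera(n);d[n]=c
    cv2.imwrite(f"pics/{n}1.png",c["pixels"][:,:,::-1])
pickle.dump((s,d),open("d1.pkl","wb"))
E
```

```text
[446.7337805  164.42055916 255.35689982] [ 3.14156056e+00  1.60686370e-03 -2.83850534e+00] [-9.12630651e-01  6.62992688e-06  2.80885331e-01] [ 2.75658839e-01  9.54955172e-02  1.64865657e+00  7.73325033e-05
  1.39583519e+00 -1.59823823e+00] 0.6185495283558554
```

View pics/wrist1.png

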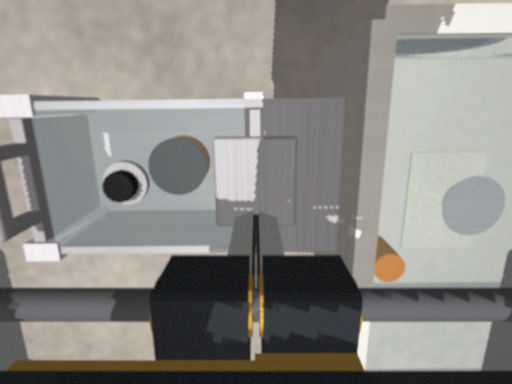

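View pics/scene1.png

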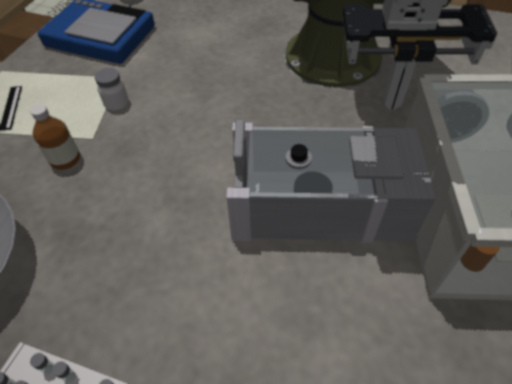

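The wrist view shows the cap centred near (256,181), with the jaws lined up with the box. I'll descend next.

servo_tool:
  series:
    - [0, 0, 2.5, 0, 0, 0]
    - [0, 0, 5, 0, 0, 0]
    - [0, 0, 7.5, 0, 0, 0]
    - [0, 0, 8.5, 0, 0, 0]
    - [0, 0, 9, 0, 0, 0]
    - [0, 0, 9.4, 0, 0, 0]
    - [0, 0, 9.8, 0, 0, 0]
    - [0, 0, 10.2, 0, 0, 0]
    - [0, 0, 10.6, 0, 0, 0]
    - [0, 0, 10.9, 0, 0, 0]

```text
clock: 2.75
eef_pos: [446.5, 164.6, 146.5]
eef_rot: [-3.142, 0.001, -2.836]
wrist_force: [0.4, 0.3, -0.1]
finger_gap: 0.3
```

servo_tool:
  series:
    - [0, 0, 0.1, 0, 0, 0]
    - [0, 0, 0.2, 0, 0, 0]
    - [0, 0, 0.3, 0, 0, 0]
    - [0, 0, 0.35, 0, 0, 0]
    - [0, 0, 0.4, 0, 0, 0]
    - [0, 0, 0.45, 0, 0, 0]
    - [0, 0, 0.5, 0, 0, 0]
    - [0, 0, 0.5, 0, 0, 0]
    - [0, 0, 0.5, 0, 0, 0]
    - [0, 0, 0.5, 0, 0, 0]

```text
clock: 3.58
eef_pos: [446.6, 164.6, 143.5]
eef_rot: [-3.141, 0.001, -2.836]
wrist_force: [-11.0, -3.9, 25.3]
finger_gap: 0.4
```

servo_tool:
  series:
    - [0, 0, 0.1, 0, 0, 0]
    - [0, 0, 0.1, 0, 0, 0]
    - [0, 0, 0.1, 0, 0, 0]
    - [0, 0, 0.1, 0, 0, 0]
    - [0, 0, 0.1, 0, 0, 0]
    - [0, 0, 0.1, 0, 0, 0]
    - [0, 0, 0.1, 0, 0, 0]
    - [0, 0, 0.1, 0, 0, 0]
    - [0, 0, 0.1, 0, 0, 0]
    - [0, 0, 0.1, 0, 0, 0]

```text
clock: 4.42
eef_pos: [446.7, 164.6, 143.4]
eef_rot: [-3.141, 0.002, -2.836]
wrist_force: [-16.5, -4.5, 36.1]
finger_gap: 0.6
```

The cap held at z 143.4 mm under 25–36 N for over a second, so the inner door is shut. Next I'll retreat upward and move towards the handle.

servo_tool:
  series:
    - [0, 0, -3, 0, 0, 0]
    - [0, 0, -6, 0, 0, 0]
    - [0, 0, -9, 0, 0, 0]
    - [0, -2, -11, 0, 0, 0]
    - [0, -5, -12, 0, 0, 0]
    - [0, -8, -12, 0, 0, 0]
    - [0, -11, -12, 0, 0, 0]
    - [-0.1, -14, -12, 0, 0, 0]
    - [-0.1, -16, -12, 0, 0, 0]
    - [-0.1, -17, -12, 0, 0, 0]
  gripper: 7

```text
clock: 5.25
eef_pos: [498.9, 0.6, 260.3]
eef_rot: [-3.141, -0.0, -2.838]
wrist_force: [-0.2, 0.5, 0.2]
finger_gap: 63.5
```

servo_tool:
  series:
    - [0, -2, 0, 0, 0, 0]
    - [-0.1, -4, 0, 0, 0, 0]
    - [-0.1, -5.5, 0, 0, 0, 0]
    - [-0.1, -5.9, 0, 0, 0, 0]
    - [-0.1, -5.9, 0, 0, 0, 0]
    - [-0.1, -5.9, 0, 0, 0, 0]
    - [-0.1, -5.9, 0, 0, 0, 0]
    - [-0.1, -5.9, 0, 0, 0, 0]
    - [-0.1, -5.9, 0, 0, 0, 0]
    - [-0.1, -5.9, 0, 0, 0, 0]

```text
clock: 6.08
eef_pos: [517.0, -52.9, 260.5]
eef_rot: [-3.142, 0.0, -2.836]
wrist_force: [-0.5, 0.2, 0.2]
finger_gap: 69.6
```

```bash
python3 - <<'E'
from cell import *
import cv2,pickle
d={};s=read_state();print(s["eef_pos"],s["eef_rot"],s["wrist_force"],s["joints"],s["finger_gap"])
for n in ["wrist","top","scene"]:
    c=camera(n);d[n]=c
    cv2.imwrite(f"pics/{n}2.png",c["pixels"][:,:,::-1])
pickle.dump((s,d),open("d2.pkl","wb"))
E
```

```text
[517.0294762  -52.88831365 260.54354532] [-3.14151854e+00  1.33494276e-04 -2.83583479e+00] [-0.48876673  0.23165953  0.20730222] [-1.72415656e-01  1.93991629e-01  1.52439973e+00 -4.42063022e-06
  1.42304867e+00 -2.04896919e+00] 69.63812501255431
```

View pics/wrist2.png

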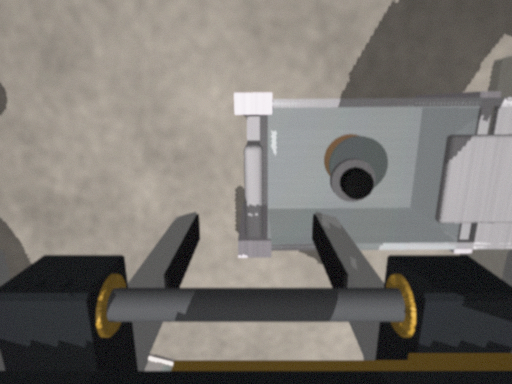

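View pics/scene2.png

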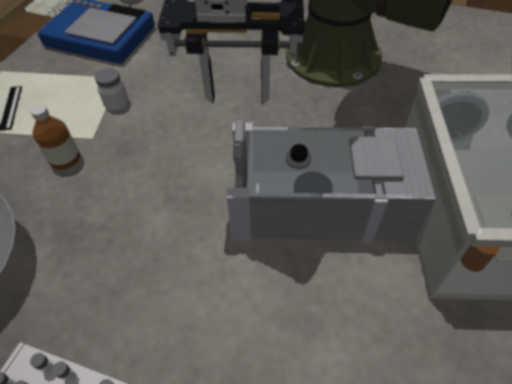

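```bash
python3 - <<'E'
from h import *
import pickle,cv2
from scipy.spatial.transform import Rotation as R
s,d=pickle.load(open("d2.pkl","rb"))
c=d["wrist"];T=np.eye(4);T[:3,:3]=R.from_euler("xyz",s["eef_rot"]).as_matrix();T[:3,3]=s["eef_pos"]
c["pose"]=T@c["mount"]
for uv in[(246,143),(261,143),(247,207),(263,207)]:
    p=plane(c,uv,185);print(p.round(1),(T[:3,:3].T@(p-T[:3,3])).round(1))
p=c["pixels"][80:270,200:320,::-1]
cv2.imwrite("pics/w2z.png",cv2.resize(p,None,fx=3,fy=3,interpolation=cv2.INTER_CUBIC))
E
```

```text
[479.  -74.2 185. ] [42.6 -8.9 75.5]
[475.3 -62.5 185. ] [42.6  3.4 75.5]
[531.5 -57.1 185. ] [-12.6  -8.4  75.5]
[527.4 -43.9 185. ] [-12.6   5.4  75.5]
```

View pics/w2z.png

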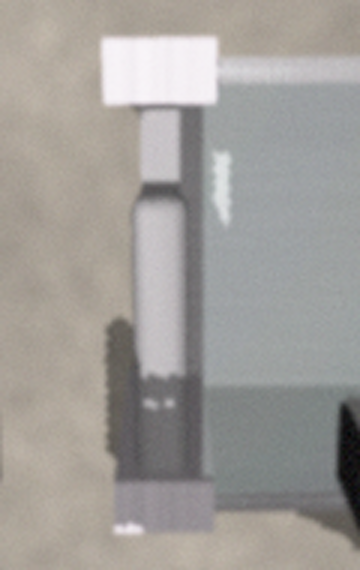

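In the wrist view the bar covers columns 245–262 and rows 144 and up. It is centred along its length, and about 2 mm to tool −y. I'll descend with that correction.

servo_tool:
  series:
    - [0, -0.2, 1.5, 0, 0, 0]
    - [0, -0.2, 3.5, 0, 0, 0]
    - [0, -0.2, 5.5, 0, 0, 0]
    - [0, -0.2, 7, 0, 0, 0]
    - [0, -0.2, 8.3, 0, 0, 0]
    - [0, -0.2, 9.3, 0, 0, 0]
    - [0, -0.2, 10, 0, 0, 0]
    - [0, -0.2, 10.3, 0, 0, 0]
    - [0, -0.2, 10.3, 0, 0, 0]
    - [0, -0.2, 10.3, 0, 0, 0]

```text
clock: 7.07
eef_pos: [517.9, -55.3, 158.0]
eef_rot: [-3.141, 0.001, -2.836]
wrist_force: [-1.0, 0.0, 0.4]
finger_gap: 69.9
```

servo_tool:
  series:
    - [0, 0, 0, 0, 0, 0]
    - [0, 0, 0, 0, 0, 0]
    - [0, 0, 0, 0, 0, 0]
    - [0, 0, 0, 0, 0, 0]
    - [0, 0, 0, 0, 0, 0]
    - [0, 0, 0, 0, 0, 0]
    - [0, 0, 0, 0, 0, 0]
    - [0, 0, 0, 0, 0, 0]
    - [0, 0, 0, 0, 0, 0]
    - [0, 0, 0, 0, 0, 0]
  gripper: 0
  grip_force: 40

```text
clock: 7.9
eef_pos: [517.5, -54.8, 157.4]
eef_rot: [3.141, -0.0, -2.836]
wrist_force: [-1.3, 4.7, 2.0]
finger_gap: 15.7
```

servo_tool:
  series:
    - [0, 0, -0.3, 0, 0, 0]
    - [0, 0, -0.7, 0, 0, 0]
    - [0, 0, -1.2, 0, 0, 0]
    - [0, 0, -1.7, 0, 0, 0]
    - [0, 0, -2.2, 0, 0, 0]
    - [0, 0, -2.7, 0, 0, 0]
    - [0, 0, -3.2, 0, 0, 0]
    - [0, 0, -3.7, 0, 0, 0]
    - [0, 0, -4.2, 0, 0, 0]
    - [0, 0, -4.7, 0, 0, 0]

```text
clock: 8.73
eef_pos: [517.5, -54.8, 203.8]
eef_rot: [3.14, -0.001, -2.836]
wrist_force: [3.6, 4.6, -9.9]
finger_gap: 15.6
```

servo_tool:
  series:
    - [0, 0, -0.5, 0, 0, 0]
    - [0, 0, -1, 0, 0, 0]
    - [0, 0, -1.5, 0, 0, 0]
    - [0, 0, -2, 0, 0, 0]
    - [0, 0, -2.5, 0, 0, 0]
    - [0, 0, -3, 0, 0, 0]
    - [0, 0, -3.5, 0, 0, 0]
    - [0, 0, -4, 0, 0, 0]
    - [0, 0, -4.3, 0, 0, 0]
    - [0, 0, -4.5, 0, 0, 0]

```text
clock: 9.57
eef_pos: [517.5, -54.8, 249.1]
eef_rot: [3.141, -0.001, -2.836]
wrist_force: [1.3, 4.6, -9.1]
finger_gap: 15.3
```

servo_tool:
  series:
    - [0, 0, -0.2, 0, 0, 0]
    - [0, 0, -0.4, 0, 0, 0]
    - [0, 0, -0.6, 0, 0, 0]
    - [0, 0, -0.8, 0, 0, 0]
    - [0, 0, -0.9, 0, 0, 0]
    - [0, 0, -0.9, 0, 0, 0]
    - [0, 0, -0.9, 0, 0, 0]
    - [0, 0, -0.9, 0, 0, 0]
    - [0, 0, -0.9, 0, 0, 0]
    - [0, 0, -0.9, 0, 0, 0]

```text
clock: 10.4
eef_pos: [517.5, -54.8, 257.5]
eef_rot: [3.14, -0.001, -2.836]
wrist_force: [3.1, 5.0, -11.6]
finger_gap: 15.8
```

The door has reached its stop after about 100 mm of lift. I'll release and withdraw upward.

servo_tool:
  series:
    - [0, 0, 0, 0, 0, 0]
    - [0, 0, 0, 0, 0, 0]
    - [0, 0, 0, 0, 0, 0]
    - [0, 0, 0, 0, 0, 0]
    - [0, 0, 0, 0, 0, 0]
    - [0, 0, 0, 0, 0, 0]
    - [0, 0, 0, 0, 0, 0]
    - [0, 0, 0, 0, 0, 0]
    - [0, 0, 0, 0, 0, 0]
    - [0, 0, 0, 0, 0, 0]
  gripper: 7

```text
clock: 11.23
eef_pos: [517.7, -55.2, 258.5]
eef_rot: [-3.142, 0.0, -2.836]
wrist_force: [1.0, 0.6, 0.0]
finger_gap: 69.9
```

servo_tool:
  series:
    - [0, 0, -1, 0, 0, 0]
    - [0, 0, -2.5, 0, 0, 0]
    - [0, 0, -4, 0, 0, 0]
    - [0, 0, -5.5, 0, 0, 0]
    - [0, 0, -7, 0, 0, 0]
    - [0, 0, -8.5, 0, 0, 0]
    - [0, 0, -9.5, 0, 0, 0]
    - [0, 0, -10, 0, 0, 0]
    - [0, 0, -10, 0, 0, 0]
    - [0, 0, -10, 0, 0, 0]

```text
clock: 12.07
eef_pos: [517.6, -55.2, 358.0]
eef_rot: [3.141, -0.0, -2.836]
wrist_force: [0.6, 0.7, -0.4]
finger_gap: 69.9
```

```bash
python3 - <<'E'
from cell import *
import cv2,pickle
d={};s=read_state();print(s["clock"],s["eef_pos"],s["wrist_force"],s["finger_gap"])
import numpy as np
a=[]
for n in ["scene","wrist"]:
    c=camera(n);d[n]=c;a.append(c["pixels"][:,:,::-1])
cv2.imwrite("pics/f3.png",cv2.resize(np.hstack(a),(800,300)))
cv2.imwrite("pics/s3.png",a[0])
pickle.dump((s,d),open("d3.pkl","wb"))
E
```

```text
12.0667 [517.6265323  -55.20767213 358.03269843] [ 0.63810342  0.67002418 -0.35432428] 69.94996980463169
```

View pics/s3.png

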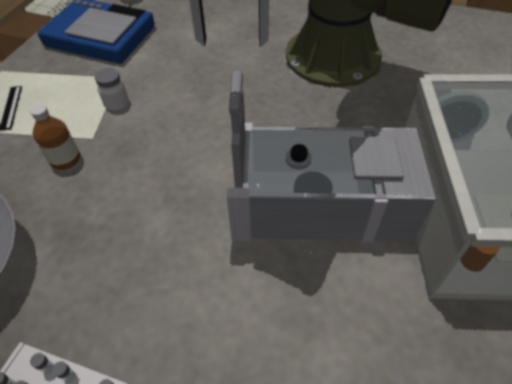

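View pics/f3.png

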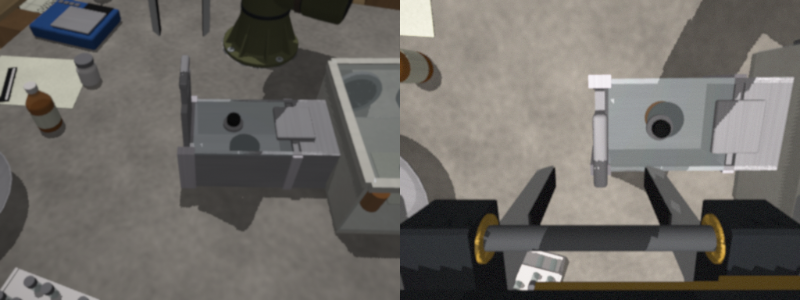

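The outer door stands up, with its bar at (237,75)–(237,120). The inner cap is still at (352,137)–(403,178), as before, and the gripper is clear. I'll hand in.

```bash
python3 -c "
from cell import *
print(sign_off())"
```

```text
the job is handed in; nothing more can be done
None
```

I handed the job in at about 12 s. The outer door is up against its stop, and as far as the checks show the inner door is still shut.

- **Inner door:** I pressed the cap with closed fingers. It stopped firm at z ≈ 143.4 mm, against 143 mm when shut, and I held 25–36 N on it for about a second.
- **Outer door:** I pinched the bar across its middle (opening 15.7 mm on a 16 mm bar). I lifted it from TCP z 157.4 to 257.5 mm, about 100 mm, then let go and backed off 100 mm above it.
- **Last checks:** The scene and wrist pictures show the outer door still up and the inner cap where it was. Wrist force is below 1 N and the gripper touches nothing. I judged the final door heights by eye from the pictures, together with the lift travel, rather than measuring them again.
- **Disagreement:** Early camera estimates of the cap and bar heights read 1–4 mm low. Touch settled the cap height, and the 157 mm grip height came from the given 176 mm handle height.

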